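# Sweep the loose nuts into the toolbox and shut its flap

## Robot

A 6-joint arm with a two-finger parallel gripper is mounted at the origin on the work surface. World frame = base frame: x ahead of the robot, y to its left, z up, the work surface at z = 0. Lengths are in m, angles in rad, forces in N, time in s.
With the tool pointing down it reaches from about 0.3 to 0.75 m from the base axis. Payload 8.5 kg.
Tool frame: the origin (TCP) lies between the finger pads; the fingertips stand 25 mm ahead of it and the grasp point (between the pads) lies 6 mm ahead of it (robot.tips_ahead is the distance from the TCP to the fingertips, in m); z points along the fingers, y is the direction in which the jaws open and shut (so a half turn about z gives the same grasp; the last joint's range is limited). The gripper opens to 85 mm and grips with 20 to 120 N. Pads are 22 mm wide; open, the fingers measure 114 mm over their backs; the gripper's body (76 mm by 85 mm) begins 54 mm behind the grasp point. The pads swing forward as they close: fully open they stand 13 mm farther back than shut.
Start: joints at [-1.462, 0.381, 1.297, -0, 1.464, -0.215], TCP at [0.175, -0.521, 0.256] pointing down, gripper open.
Joint ranges: [-3.11, 3.11], [-0.89, 2.33], [0.22, 2.48], [-1.42, 4.56], [0.17, 2.85], [-2.88, 2.88]. Speed limits (rad/s): [2.39, 2.39, 3.14, 3.14, 3.14, 3.14].

## Interface

Orientations are given as a unit quaternion [w, x, y, z].
In Python, from plant import robot gives the robot as it stands. The module is installed in compiled form; this text tells all that it offers.
- The arm moves only by the tool arm_command, never from a script. Its argument "plan" is a list of rows, each a list of 5 numbers: the shift along the tool's x, y, z in mm, then the turn about the tool's z in rad, then the opening, from 0 (shut) to 1 (fully open). A call has 1 to 5 rows; each row is the pose to reach, as a shift and turn from the pose commanded when the call began, along the tool's axes at that moment; what a row does not reach only later rows make up. A row lasts 1/8 s, in which the tool goes at most 62.5 mm and 10.7 degrees, less where a joint would pass 70% of its speed; a pose out of reach is approached as far as the arm can. A call with a gripper value outside its range is refused whole. The fingers move at their own pace and stop on an object; "squeeze" is the grip in N (left out, the last holds). Time passes only in rows, so rows that repeat a pose let the fingers close. It gives the time, the measured TCP pose, the force and the opening at its end, in the units of the state.
- robot.get_obs(): the state, without advancing time (a new reading comes with each control period).
- robot.snapshot(name): name is "scene" or "top"; returns a dict with "pixels" (384x512x3 uint8, blue, green, red), "range_z" (384x512 float32, m along the optical axis (not along the pixel's ray), 0 where there is no reading), "vfov" (degrees; the focal length in pixels is half the picture's height over the tangent of half this angle, whatever the lens; pixels are square), "cx", "cy" (the principal point, pixels), "k1" (the pictures are not rectified: a ray, as slopes to the right and down, at radius r is drawn at 1 + k1 r^2 times it, then the intrinsics apply), "R" (3x3) and "t" (3): a world point X has camera coordinates R X + t. Camera axes: x right, y down, z forward; pixel columns grow to the right and rows downward; lengths in m; the calibration is good to about 2 mm. A picture is of the moment at which its call begins.
- robot.close_job(): hands the job in, once; it reports no verdict.
The state is a dict: "time_s": time; "qpos": joint angles; "qd": joint speeds; "tau": joint torques, N m; "tcp_pos": TCP position; "orientation": TCP orientation; "contact_force": force on the tool from outside, world axes, zero at the start; "torque": the same for the moment, N m; "finger_gap": opening from 0.0 (shut) to 1.0 (fully open).
Only numpy, scipy, OpenCV 4.12 (cv2) and the standard library are available. Lean on these libraries where they do the work, as an engineer would, in place of code of your own. Each camera call takes 0.05 s, during which the arm holds its last target.

## Task

Three loose hex nuts lie on the bamboo ledge in front of the small aluminium toolbox. With your fingers, sweep them along the ledge through the toolbox's open front until all three are inside, then push the red flap fully shut behind them and move clear. Only push: slide the nuts flat without picking up, lifting or tipping any, and leave the other things on the ledge where they stand.

Things in the scene. Friction and masses are not known exactly. Their poses are not given: they have to be found in the camera images.
- toolbox: Small aluminium toolbox, fixed to the ledge; open-topped, 110 deep (its x) by 166 wide (its y), walls 40 high and 4 thick on the back (+x) and both sides; the front (-x) side is open, 158 wide inside. Its grey floor is flush with the ledge, so there is no sill. Origin: centre of its underside; +x points from the open front to the back, z up. The front opening lies at x = -55 mm.
- flap (a joint): Red front flap of the toolbox, an upright panel 156 long, 4 thick, 3 to 37 above the ledge, on a vertical hinge at the toolbox's front +y corner. 0 = shut across the front, growing as it swings outwards; 1.57 = sticking straight out to the toolbox's -x; about 1.75 to 2.2 at the start, stop at 2.3. Light, slightly stiff hinge: about 0.3 N at the middle moves it, and it stays where it is left. Its inside face at 0 looks to the toolbox's +x.
- hinge (a point): The flap's hinge axis, 20 mm above the ledge, at toolbox x = -57, y = +79 mm.
- flap_edge (a point): Middle of the flap's free edge, 158 mm from the hinge axis, 20 mm above the ledge.
- nut1: Dark steel hex nut lying flat, 28 mm across flats (32 across corners), 14 high, with a bore; about 40 g, loose. Origin: centre of its underside; z up.
- nut2: Dark steel hex nut lying flat, 28 mm across flats (32 across corners), 14 high, with a bore; about 40 g, loose. Origin: centre of its underside; z up.
- nut3: Dark steel hex nut lying flat, 28 mm across flats (32 across corners), 14 high, with a bore; about 40 g, loose. Origin: centre of its underside; z up.
- holder: Dark wooden slotted block, 45 x 60 x 30 high, fixed; the blue lever stands in it. Origin: centre of its underside. Leave alone.
- lever: Blue plastic tire lever standing loose in the holder's slot, 5 x 20 x 104 mm; its top is 112 above the ledge. Origin: centre of its lower end. Leave alone.
- spanner: Chrome spanner lying flat, 165 long, 35 wide, 6 high. Origin near the middle of its shaft. Leave alone.
- cup: Grey cup, 64 across, 65 high. Origin: centre of its underside. Leave alone.
- caliper: Steel brake caliper, 75 x 50 x 36 high. Origin: centre of its underside. Leave alone.
- tin: Low green round tin with a white lid, 60 across, 35 high. Origin: centre of its underside. Leave alone.
- oil: Yellow oil bottle, 40 across, 90 high. Origin: centre of its underside. Leave alone.

How it is judged:
On the way, in this order (a step that is already met when the one before it is completed fails the run):
1. all three nuts have been swept in past the toolbox's front (x of nut1 in the frame of toolbox between -0.057 and 0.055 m and y of nut1 in the frame of toolbox between -0.08 and 0.08 m and x of nut2 in the frame of toolbox between -0.057 and 0.055 m and y of nut2 in the frame of toolbox between -0.08 and 0.08 m and x of nut3 in the frame of toolbox between -0.057 and 0.055 m and y of nut3 in the frame of toolbox between -0.08 and 0.08 m).
2. the flap is pushed shut (value of joint flap below 0.06 rad).
At the end, for the whole second after the job is handed in: all three nuts lie at rest, flat on the toolbox's floor, inside its walls and behind its front, and the flap is shut to within 0.06 rad (about 9 mm at its free edge) (x of nut1 in the frame of toolbox between -0.05 and 0.055 m and y of nut1 in the frame of toolbox between -0.08 and 0.08 m and height (world z) of each of nut1, nut2, nut3 below 0.012 m and linear speed of each of nut1, nut2, nut3 below 0.02 m/s and x of nut2 in the frame of toolbox between -0.05 and 0.055 m and y of nut2 in the frame of toolbox between -0.08 and 0.08 m and x of nut3 in the frame of toolbox between -0.05 and 0.055 m and y of nut3 in the frame of toolbox between -0.08 and 0.08 m and value of joint flap below 0.06 rad); the robot touches nothing.
It fails at once if a nut is lifted or tipped (its underside centre more than 12 mm up) (height (world z) of any of nut1, nut2, nut3 above 0.012 m).
It fails at once if a bystander (lever, spanner, cup, caliper, tin, oil bottle) is moved more than 20 mm (distance of any of lever, spanner, cup, caliper, tin, oil from where it was at the start of the episode above 0.02 m).
It fails at once if a bystander is knocked over (angle between any of lever, spanner, cup, caliper, tin, oil's own z axis and vertical above 0.5 rad).
It also fails if it takes over 72 s, if anything falls off the work surface, if the arm or the gripper's body presses on something with over 40 N, if the wrist force passes 120 N, or if a joint passes its speed limit or range.

## Working session

There is one attempt and no reset: what is moved stays moved. The work goes in short steps, Python scripts to look and compute and a tool call to move; the robot and the scene stay as the last step left them, time stands still between calls to the robot, and variables do not carry over. Pictures are saved under pics/ and viewed, and the job is handed in when it is done.

Besides the shell and the picture viewer there is one more tool, called after "Emit:" as name(argument=value, ...), one argument or row to a line, values as JSON. arm_command: Moves the arm, as the interface text tells. Its arguments: {"type":"object","properties":{"plan":{"type":"array","items":{"type":"array","items":{"type":"number"}}},"squeeze":{"type":"number"}},"required":["plan"]}

```bash
mkdir -p pics; cat > h.py <<'E'
import numpy as np, cv2
from plant import robot
def snap(name,f):
    s=robot.snapshot(name); cv2.imwrite(f'pics/{f}.png',s['pixels']); np.savez(f'pics/{f}.npz',**s); return s
def load(f): 
    return dict(np.load(f'pics/{f}.npz'))
def ray(s,u,v):
    fl=192/np.tan(np.radians(float(s['vfov']))/2)
    K=np.array([[fl,0,float(s['cx'])],[0,fl,float(s['cy'])],[0,0,1]])
    p=cv2.undistortPoints(np.array([[[u,v]]],float),K,np.array([float(s['k1']),0,0,0]))[0,0]
    return np.array([p[0],p[1],1])
def atz(s,u,v,z):
    d=s['R'].T@ray(s,u,v); c=-s['R'].T@s['t']; return c+d*(z-c[2])/d[2]
def bydepth(s,u,v):
    return s['R'].T@(ray(s,u,v)*s['range_z'][int(round(v)),int(round(u))]-s['t'])
def proj(s,X):
    fl=192/np.tan(np.radians(float(s['vfov']))/2)
    K=np.array([[fl,0,float(s['cx'])],[0,fl,float(s['cy'])],[0,0,1]])
    return cv2.projectPoints(np.array(X,float).reshape(-1,1,3),cv2.Rodrigues(s['R'])[0],s['t'],K,np.array([float(s['k1']),0,0,0]))[0][:,0]
E
python3 - <<'E'
from h import *
for n in("top","scene"):
    s=snap(n,n+'0'); print(n,s['vfov'],s['cx'],s['cy'],s['k1'],-s['R'].T@s['t'],s['R'])
    cv2.imwrite(f'pics/{n}0b.png',cv2.resize(s['pixels'],(768,576),interpolation=cv2.INTER_CUBIC))
print(robot.get_obs(), robot.tips_ahead)
E
```

```text
top 45.40647214797586 259.3972660173046 185.8198515613003 0.03369171699180629 [0.40487867 0.03939563 1.26001521] [[-0.02334875 -0.99972562 -0.00187449]
 [-0.98555506  0.0233323  -0.16774035]
 [ 0.16773806 -0.00206911 -0.98582943]]
scene 43.61888457985211 254.01737210122624 199.07250358053116 -0.14613199819989028 [ 1.54685358 -0.1305327   0.7141695 ] [[ 0.15405427  0.98805958 -0.00235667]
 [ 0.56614976 -0.09022606 -0.81934957]
 [-0.80977882  0.12489007 -0.5732894 ]]
{'time_s': 0.1, 'qpos': array([-1.46229011e+00,  3.81156702e-01,  1.29812414e+00,  2.91237423e-06,
        1.46362393e+00, -2.15334497e-01]), 'qd': array([-8.82813814e-05, -2.20349155e-03, -3.37765604e-03,  1.04032168e-04,
        7.04728249e-04, -1.96334597e-03]), 'tau': array([ 4.65780657e-03, -4.49220622e+01, -2.31657243e+01, -9.71012037e-05,
        3.63885047e-03,  2.85042901e-06]), 'tcp_pos': array([ 0.17497176, -0.52119576,  0.25577894]), 'orientation': array([-6.55048020e-04,  9.86919328e-01,  1.61213551e-01,  3.64719372e-05]), 'contact_force': array([ 0.02304376, -0.11431137,  0.29904607]), 'torque': array([-0.0374606 ,  0.03775842,  0.03279611]), 'finger_gap': 0.9962766376092587} 0.025
```

View pics/top0b.png

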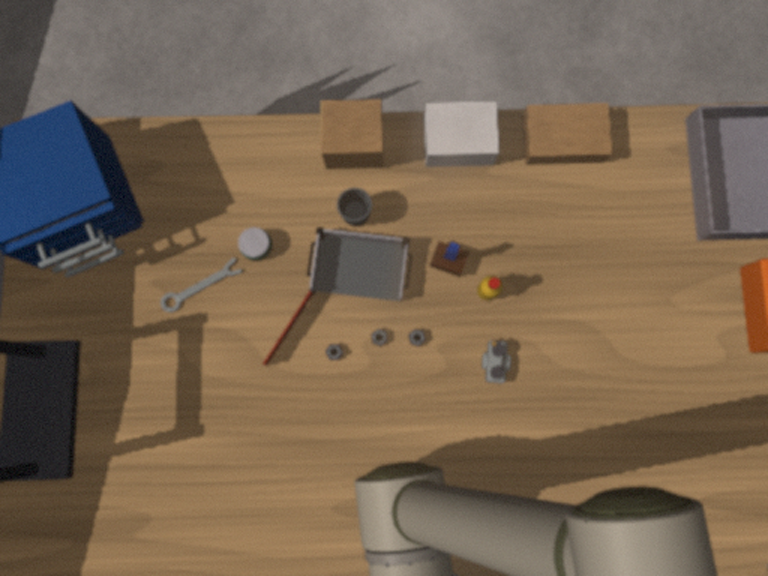

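View pics/scene0b.png

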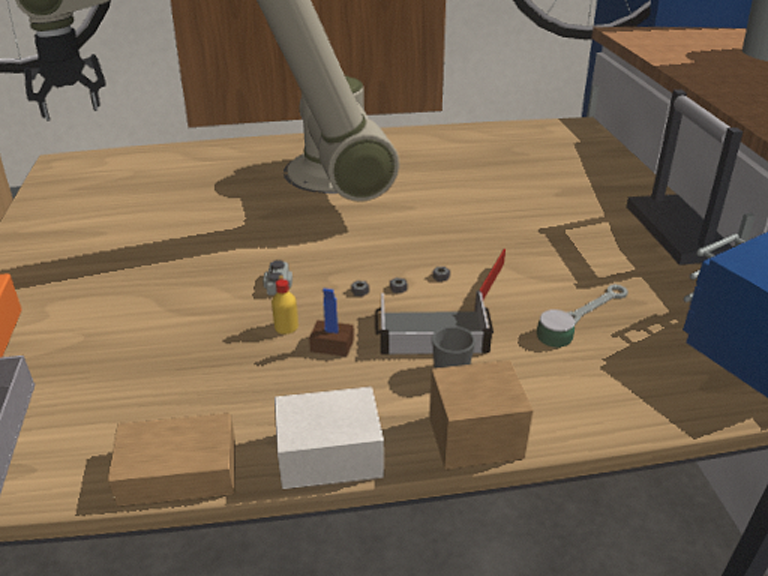

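The top view shows the toolbox at about (360,265), the flap open to lower left with its tip at (267,362), and the nuts at (335,352), (380,337) and (418,338). The caliper, oil bottle and lever are to the right. I'll enlarge the crop.

```bash
python3 - <<'E'
from h import *
s=load('top0'); im=s['pixels'][140:260,160:360]
cv2.imwrite('pics/crop0.png',cv2.resize(im,(800,480),interpolation=cv2.INTER_CUBIC))
E
```

```text
(no output)
```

View pics/crop0.png

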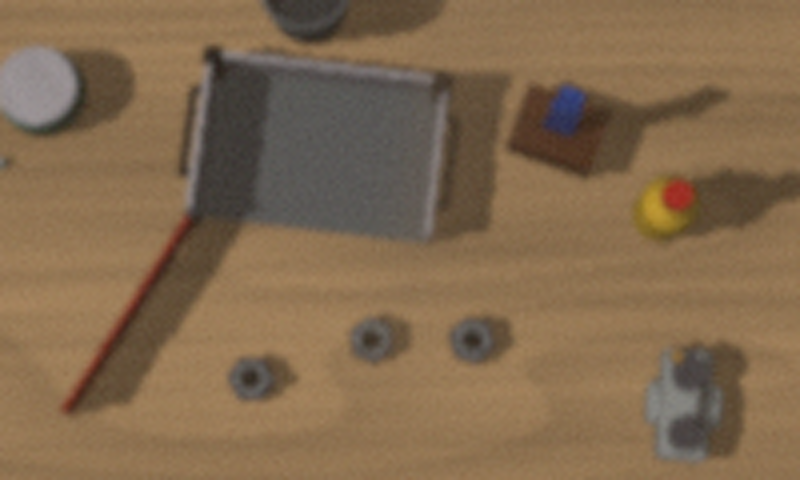

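```bash
python3 - <<'E'
from h import *
s=load('top0')
def P(x,y,z): return atz(s,160+(x+.5)/4-.5,140+(y+.5)/4-.5,z)
for n,x,y,z in [('nut1',252,378,.014),('nut2',373,339,.014),('nut3',473,339,.014),('cornerBL',205,56,.04),('BR',448,78,.04),('FL',190,214,.04),('FR',432,239,.04),('hinge',190,218,.037),('tip',68,408,.037),('tin',40,88,.035),('oil',678,193,.09),('cal',686,405,.03),('holder',560,130,.03),('lever',570,100,.112),('calTop',690,350,.03),('calleft',650,410,.02)]:
    p=P(x,y,z); print(n,(p*1000).round(1),'depthz',(bydepth(s,160+(x+.5)/4-.5,140+(y+.5)/4-.5)*1000).round(1))
E
```

```text
nut1 [486.8 139.3  14. ] depthz [486.8 139.3  13.7]
nut2 [511.2  57.   14. ] depthz [511.2  57.   14.1]
nut3 [509.6 -10.9  14. ] depthz [509.2 -10.7  18.6]
cornerBL [704.7 167.1  40. ] depthz [704.2 166.9  42. ]
BR [685.4   1.8  40. ] depthz [685.3   1.8  40.2]
FL [595.9 177.8  40. ] depthz [596.4 178.2  36.3]
FR [575.1  15.6  40. ] depthz [581.   14.8  -2.4]
hinge [593.6 178.2  37. ] depthz [593.8 178.3  35.5]
tip [468.5 259.2  37. ] depthz [469.1 261.3  25.5]
tin [686.1 280.2  35. ] depthz [686.6 280.7  32.7]
oil [ 594.3 -142.9   90. ] depthz [ 593.9 -142.5   92.5]
cal [ 461.1 -150.5   30. ] depthz [ 461.  -150.    33.1]
holder [649.5 -73.9  30. ] depthz [648.6 -73.5  34.5]
lever [652.6 -73.5 112. ] depthz [654.4 -74.3 103.3]
calTop [ 497.6 -155.    30. ] depthz [ 497.9 -155.7   25.2]
calleft [ 458.8 -127.8   20. ] depthz [ 458.6 -127.3   23.5]
```

```bash
cat >> h.py <<'E'
Y=-0.117; C=np.array([640.,90.5])
RT=np.array([[np.cos(Y),-np.sin(Y)],[np.sin(Y),np.cos(Y)]])
def W(x,y): return C+RT@np.array([x,y])
def T(p): return RT.T@(np.array(p[:2])-C)
from scipy.spatial.transform import Rotation as Ro
def pose():
    o=robot.get_obs(); q=o['orientation']; M=Ro.from_quat(np.r_[q[1:],q[0]]).as_matrix()
    return o,o['tcp_pos']*1000,M
def go(*targets):
    # targets (x,y,z mm world, heading rad) -> shifts in present tool axes
    o,p,M=pose(); h=np.arctan2(M[1,0],M[0,0])
    print('t',round(o['time_s'],2),'tcp',p.round(1),'tb',T(p).round(1),'head',round(h,3),'q',o['qpos'].round(2),'F',o['contact_force'].round(1),'gap',round(o['finger_gap'],3))
    for t in targets:
        print((M.T@(np.array(t[:3])-p)).round(1),'turn',round(h-t[3],3))
E
python3 - <<'E'
from h import *
n=np.array([511.2,57.]); e=W(-5,0); d=(e-n)/np.linalg.norm(e-n); hd=np.arctan2(d[1],d[0])
print(hd,np.linalg.norm(e-n),W(-55,0), T((486.8,139.3)),T(n),T((509.6,-10.9)))
s=n-50*d
go((*s,120,hd),(*s,30,hd))
E
```

```text
0.26858591209691624 128.43909569073213 [585.37601826  96.92032859] [-157.84920068   30.58283579] [-124.00886981  -48.30621293] [-117.67174362 -115.92877448]
t 0.1 tcp [ 175.  -521.2  255.8] tb [-390.4 -661.8] head 0.324 q [-1.46  0.38  1.3   0.    1.46 -0.22] F [ 0.  -0.1  0.3] gap 0.996
[ 452.8 -443.7  136.5] turn 0.055
[ 452.8 -443.6  226.5] turn 0.055
```

Emit:
arm_command(
  plan=[
    [200,-200,0,0.02,0.19],
    [200,-200,0,0.02,0.19],
    [200,-200,0,0.02,0.19],
    [200,-200,0,0.02,0.19],
    [250,-250,20,0.05,0.19],
  ],
  squeeze=20,
)

```text
time_s: 0.72
tcp_pos: [0.3143, -0.241, 0.2447]
orientation: [0.001, 0.991, 0.136, 0.0]
contact_force: [0.9, -0.3, 0.3]
finger_gap: 0.191
```

```bash
python3 - <<'E'
from h import *
go((462.9,43.7,120,.269))
E
```

```text
t 0.72 tcp [ 314.3 -241.   244.7] tb [-284.8 -367.2] head 0.273 q [-0.96  0.12  1.7   0.    1.32  0.34] F [ 0.9 -0.3  0.3] gap 0.191
[ 219.7 -234.3  124.6] turn 0.004
```

Emit:
arm_command(
  plan=[
    [40,-43,15,0,0.19],
    [80,-86,40,0,0.19],
    [120,-129,70,0,0.19],
    [160,-172,90,0,0.19],
    [200,-214,110,0,0.19],
  ],
)

```text
time_s: 1.35
tcp_pos: [0.4476, 0.0168, 0.1347]
orientation: [0.0, 0.991, 0.136, 0.0]
contact_force: [0.6, -0.0, 0.3]
finger_gap: 0.187
```

```bash
python3 - <<'E'
from h import *
go((462.9,43.7,100,.269),(462.9,43.7,30,.269))
E
```

```text
t 1.35 tcp [447.6  16.8 134.7] tb [-182.5  -95.7] head 0.274 q [-0.23  0.35  1.76 -0.    1.03  1.07] F [ 0.6 -0.   0.3] gap 0.187
[ 22.  -21.8  34.7] turn 0.005
[ 22.  -21.8 104.7] turn 0.005
```

Emit:
arm_command(
  plan=[
    [22,-22,35,0.005,0.19],
    [22,-22,70,0.005,0.19],
    [22,-22,95,0.005,0.19],
    [22,-22,105,0.005,0.19],
    [22,-22,105,0.005,0.19],
  ],
)

```text
time_s: 1.98
tcp_pos: [0.4622, 0.0419, 0.0304]
orientation: [-0.0, 0.991, 0.134, -0.0]
contact_force: [0.1, -0.5, -0.1]
finger_gap: 0.192
```

```bash
python3 - <<'E'
from h import *
n=np.array([511.2,57.]); e=W(-5,0); d=(e-n)/np.linalg.norm(e-n)
go((*(n-24*d),30,.269),(*(e-24*d),30,.269))
s=snap('top','t1'); im=s['pixels'][140:260,160:360]; cv2.imwrite('pics/t1c.png',cv2.resize(im,(800,480)))
s=snap('scene','s1'); im=s['pixels'][140:260,160:360]; cv2.imwrite('pics/s1c.png',cv2.resize(im,(800,480)))
E
```

```text
t 1.98 tcp [462.2  41.9  30.4] tb [-170.9  -69. ] head 0.269 q [-0.17  0.55  1.83  0.    0.76  1.14] F [ 0.1 -0.5 -0.1] gap 0.192
[27.3 -1.5  0.4] turn -0.0
[155.7  -1.5   0.3] turn -0.0
```

View pics/s1c.png

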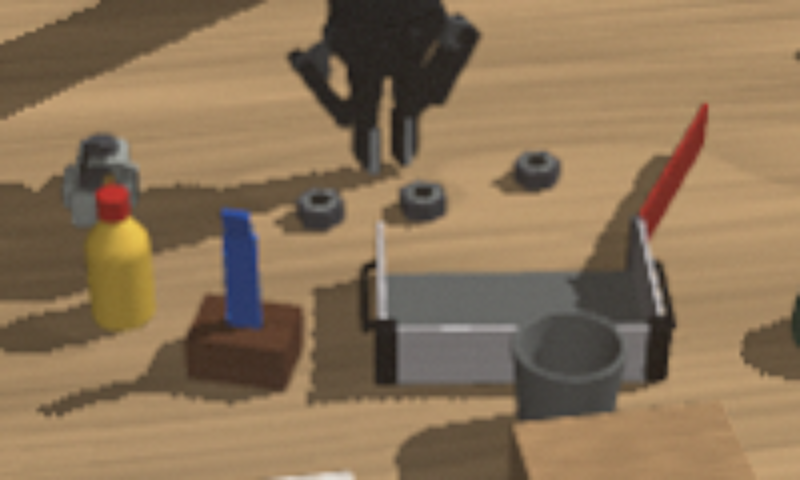

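View pics/t1c.png

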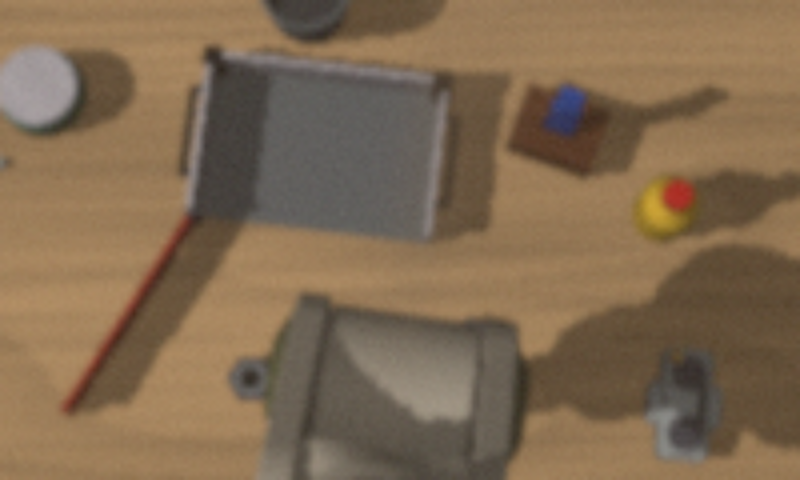

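The gripper stands behind nut2 (scene crop (422,200)), fingertips close to the ledge at (372,170)/(403,165). Next I push.

Emit:
arm_command(
  plan=[
    [15,-1.5,0.5,0,0.19],
    [27,-1.5,0.5,0,0.19],
    [40,-1.5,0.5,0,0.19],
    [55,-1.5,0.5,0,0.19],
    [70,-1.5,0.5,0,0.19],
  ],
)

```text
time_s: 2.7
tcp_pos: [0.5301, 0.0622, 0.0302]
orientation: [0.0, 0.991, 0.134, 0.0]
contact_force: [-1.3, -0.0, 0.3]
finger_gap: 0.189
```

```bash
python3 - <<'E'
from h import *
n=np.array([511.2,57.]); e=W(-5,0); d=(e-n)/np.linalg.norm(e-n)
go((*(e-24*d),30,.269))
s=snap('scene','s2'); im=s['pixels'][140:260,160:360]; cv2.imwrite('pics/s2c.png',cv2.resize(im,(800,480)))
E
```

```text
t 2.7 tcp [530.1  62.2  30.2] tb [-105.9  -40.9] head 0.269 q [-0.11  0.63  1.63 -0.    0.88  1.2 ] F [-1.3 -0.   0.3] gap 0.189
[84.9  0.1  0.2] turn -0.0
```

View pics/s2c.png

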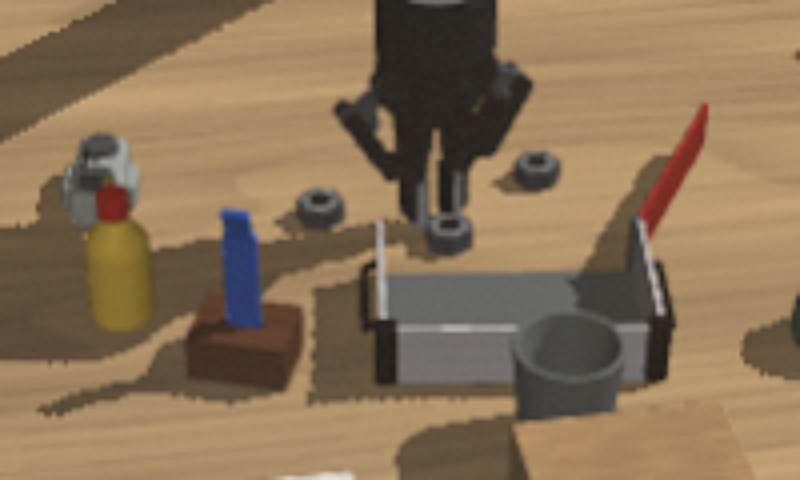

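Nut2 (450,230) sits nicely in the cradle just ahead of the opening. I continue.

Emit:
arm_command(
  plan=[
    [17,0,0,0,0.19],
    [34,0,0,0,0.19],
    [51,0,0,0,0.19],
    [68,0,0,0,0.19],
    [82,0,0,0,0.19],
  ],
)

```text
time_s: 3.38
tcp_pos: [0.6088, 0.084, 0.03]
orientation: [-0.0, 0.991, 0.134, -0.0]
contact_force: [-0.9, -0.4, 1.0]
finger_gap: 0.192
```

Emit:
arm_command(
  plan=[
    [0,0,0,0,0.19],
    [-20,0,-5,0,0.19],
    [-60,0,-50,0,0.19],
    [-110,0,-80,0,0.19],
    [-160,0,-80,0,0.19],
  ],
)

```text
time_s: 4.0
tcp_pos: [0.4528, 0.0409, 0.1118]
orientation: [0.001, 0.991, 0.134, 0.002]
contact_force: [0.1, -0.3, 0.1]
finger_gap: 0.192
```

```bash
python3 - <<'E'
from h import *
n=np.array([486.8,139.3]); e=W(-8,43); d=(e-n)/np.linalg.norm(e-n); hd=np.arctan2(d[1],d[0])
print(hd,np.linalg.norm(e-n)); p=n-50*d
go((*p,90,hd),(*p,30,hd))
s=snap('scene','s3'); im=s['pixels'][140:260,160:360]; cv2.imwrite('pics/s3c.png',cv2.resize(im,(800,480)))
s=snap('top','t3'); im=s['pixels'][140:260,160:360]; cv2.imwrite('pics/t3c.png',cv2.resize(im,(800,480)))
E
```

```text
-0.03432448474730622 150.36279098038474
t 4.0 tcp [452.8  40.9 111.8] tb [-180.2  -71.1] head 0.269 q [-0.17  0.39  1.77 -0.    0.97  1.13] F [ 0.1 -0.3  0.1] gap 0.192
[  11.2 -100.8   21.6] turn 0.303
[  10.9 -100.9   81.6] turn 0.303
```

View pics/s3c.png

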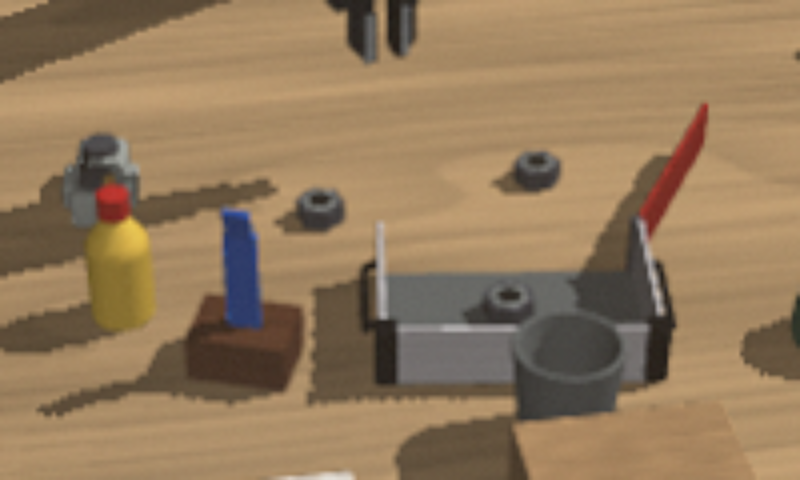

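View pics/t3c.png

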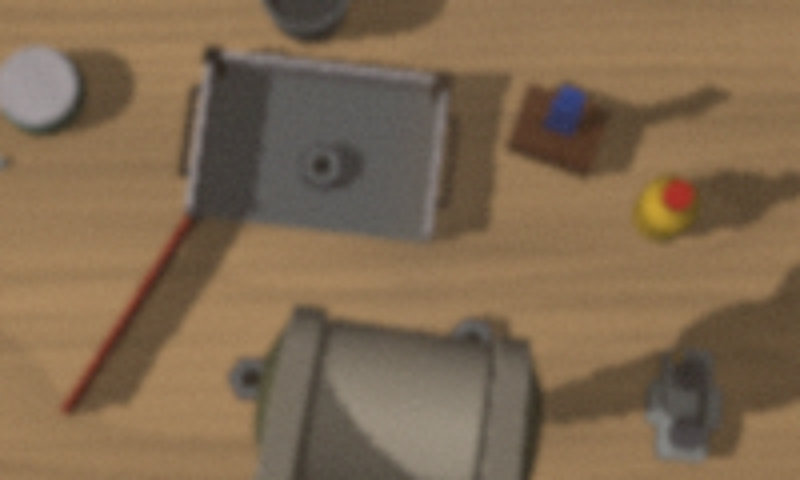

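Nut2 lies inside the box (top crop (321,164)); the others are unmoved. Next is nut1.

Emit:
arm_command(
  plan=[
    [4,-40,0,0.15,0.19],
    [8,-80,20,0.303,0.19],
    [11,-101,45,0.303,0.19],
    [11,-101,70,0.303,0.19],
    [11,-101,82,0.303,0.19],
  ],
)

```text
time_s: 4.72
tcp_pos: [0.4374, 0.1418, 0.027]
orientation: [0.0, 1.0, -0.017, -0.001]
contact_force: [0.4, 0.4, 0.5]
finger_gap: 0.193
```

```bash
python3 - <<'E'
from h import *
n=np.array([486.8,139.3]); e=W(-8,43); d=(e-n)/np.linalg.norm(e-n); hd=np.arctan2(d[1],d[0])
go((*(n-24*d),30,hd),(*(e-24*d),30,hd))
E
```

```text
t 4.72 tcp [437.4 141.8  27. ] tb [-207.2   27.3] head -0.034 q [ 0.06  0.55  1.84 -0.    0.75  1.66] F [0.4 0.4 0.5] gap 0.193
[25.4  0.8 -3. ] turn 0.001
[175.8   0.9  -3.2] turn 0.001
```

Emit:
arm_command(
  plan=[
    [15,1,-2,0,0.19],
    [28,1,-2,0,0.19],
    [42,1,-2,0,0.19],
    [58,1,-2,0,0.19],
    [75,1,-2,0,0.19],
  ],
)

```text
time_s: 5.35
tcp_pos: [0.5137, 0.1379, 0.0302]
orientation: [-0.0, 1.0, -0.017, 0.0]
contact_force: [-0.1, -0.8, 0.5]
finger_gap: 0.187
```

```bash
python3 - <<'E'
from h import *
n=np.array([486.8,139.3]); e=W(-8,43); d=(e-n)/np.linalg.norm(e-n); hd=np.arctan2(d[1],d[0])
go((*(e-24*d),30,hd))
s=snap('scene','s4'); im=s['pixels'][140:260,160:360]; cv2.imwrite('pics/s4c.png',cv2.resize(im,(800,480)))
E
```

```text
t 5.35 tcp [513.7 137.9  30.2] tb [-130.9   32.4] head -0.034 q [0.04 0.62 1.64 0.   0.88 1.64] F [-0.1 -0.8  0.5] gap 0.187
[99.4 -0.5  0.2] turn -0.0
```

View pics/s4c.png

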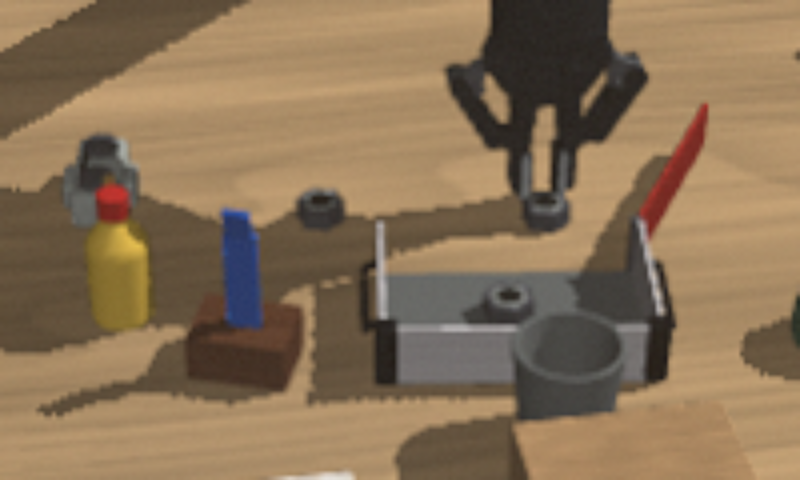

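Nut1 (545,208) is centred in the cradle. I continue.

Emit:
arm_command(
  plan=[
    [18,0,0,0,0.19],
    [36,0,0,0,0.19],
    [54,0,0,0,0.19],
    [72,0,0,0,0.19],
    [88,0,0,0,0.19],
  ],
)

```text
time_s: 6.02
tcp_pos: [0.6013, 0.1349, 0.03]
orientation: [-0.0, 1.0, -0.017, -0.0]
contact_force: [-1.5, -0.3, 0.7]
finger_gap: 0.194
```

Emit:
arm_command(
  plan=[
    [12,0,0,0,0.19],
    [-10,0,-5,0,0.19],
    [-60,0,-50,0,0.19],
    [-115,0,-80,0,0.19],
    [-165,0,-80,0,0.19],
  ],
)

```text
time_s: 6.65
tcp_pos: [0.4351, 0.1408, 0.1118]
orientation: [-0.0, 1.0, -0.017, 0.002]
contact_force: [0.5, 0.4, -0.0]
finger_gap: 0.189
```

```bash
python3 - <<'E'
from h import *
n=np.array([509.6,-10.9]); e=W(-90,-42); d=(e-n)/np.linalg.norm(e-n); hd=np.arctan2(d[1],d[0])
print(hd,np.linalg.norm(e-n)); p=n-52*d
go((*p,90,hd),(*p,30,hd)); print(p,e)
s=snap('scene','s5'); im=s['pixels'][140:260,160:360]; cv2.imwrite('pics/s5c.png',cv2.resize(im,(800,480)))
s=snap('top','t5'); im=s['pixels'][140:260,160:360]; cv2.imwrite('pics/t5c.png',cv2.resize(im,(800,480)))
E
```

```text
1.0956370839578158 78.93788122109268
t 6.65 tcp [435.1 140.8 111.8] tb [-209.4   26. ] head -0.034 q [0.05 0.4  1.77 0.   0.97 1.66] F [ 0.5  0.4 -0. ] gap 0.189
[ 57.4 196.   21.9] turn -1.13
[ 57.2 196.1  81.9] turn -1.13
[485.81103715 -57.13943389] [545.71250623  59.29313346]
```

View pics/t5c.png

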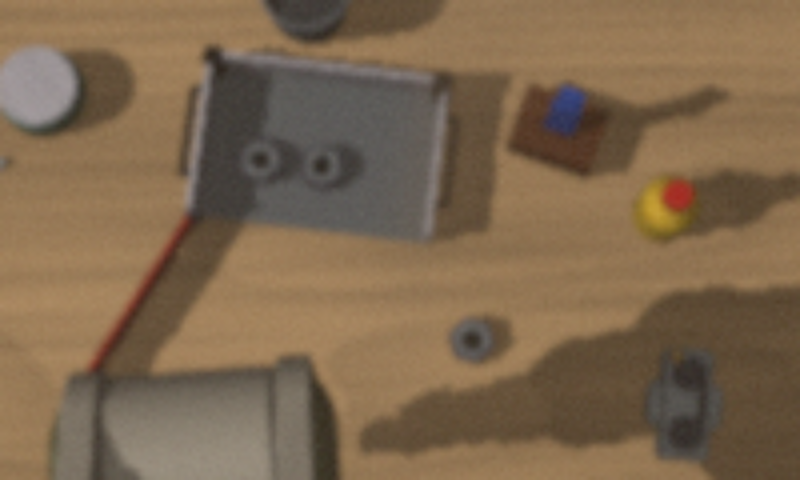

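Nut1 (261,160) and nut2 (321,164) are inside and nut3 is still at (473,339). Next I go behind nut3 from the right.

Emit:
arm_command(
  plan=[
    [12,40,0,-0.18,0.19],
    [24,80,0,-0.36,0.19],
    [36,120,0,-0.54,0.19],
    [48,160,0,-0.72,0.19],
    [57,196,0,-0.9,0.19],
  ],
)

```text
time_s: 7.38
tcp_pos: [0.487, -0.059, 0.11]
orientation: [0.0, 0.907, 0.422, 0.0]
contact_force: [-0.5, 1.0, 0.2]
finger_gap: 0.192
```

```bash
python3 - <<'E'
from h import *
go((485.8,-57.1,30,1.096))
E
```

```text
t 7.38 tcp [487. -59. 110.] tb [-134.5 -166.3] head 0.871 q [-0.36  0.45  1.68 -0.    1.02  0.34] F [-0.5  1.   0.2] gap 0.192
[ 0.7 -2.1 80. ] turn -0.225
```

Emit:
arm_command(
  plan=[
    [0,0,10,-0.15,0.19],
    [0,0,35,-0.225,0.19],
    [0,0,60,-0.225,0.19],
    [0,0,78,-0.225,0.19],
    [0,0,80,-0.225,0.19],
  ],
)

```text
time_s: 8.0
tcp_pos: [0.4861, -0.0572, 0.0291]
orientation: [-0.001, 0.855, 0.519, -0.001]
contact_force: [-0.2, 0.4, 0.6]
finger_gap: 0.189
```

```bash
python3 - <<'E'
from h import *
n=np.array([509.6,-10.9]); e=W(-90,-42); d=(e-n)/np.linalg.norm(e-n); hd=np.arctan2(d[1],d[0])
go((*(n-24*d),30,hd),(*(e-24*d),30,hd))
E
```

```text
t 8.0 tcp [486.1 -57.2  29.1] tb [-135.6 -164.7] head 1.091 q [-0.36  0.58  1.76 -0.    0.81  0.12] F [-0.2  0.4  0.6] gap 0.189
[28.  -0.4 -0.9] turn -0.005
[106.9  -0.8  -0.9] turn -0.005
```

Emit:
arm_command(
  plan=[
    [16,0,-1,-0.005,0.19],
    [29,0,-1,-0.005,0.19],
    [43,-0.5,-1,-0.005,0.19],
    [58,-0.5,-1,-0.005,0.19],
    [74,-0.5,-1,-0.005,0.19],
  ],
)

```text
time_s: 8.62
tcp_pos: [0.5203, 0.0098, 0.0311]
orientation: [0.0, 0.854, 0.521, 0.0]
contact_force: [-0.4, -0.6, 0.6]
finger_gap: 0.191
```

Emit:
arm_command(
  plan=[
    [16,0,0,0,0.19],
    [32,0,0,0,0.19],
    [32,0,0,0,0.19],
    [10,0,-5,0,0.19],
    [-25,0,-60,0.18,0.19],
  ],
)

```text
time_s: 9.25
tcp_pos: [0.5075, -0.0124, 0.087]
orientation: [-0.002, 0.898, 0.441, -0.003]
contact_force: [1.0, -1.2, 0.4]
finger_gap: 0.188
```

```bash
python3 - <<'E'
from h import *
go((485,60,100,-.117))
s=snap('scene','s6'); im=s['pixels'][140:260,160:360]; cv2.imwrite('pics/s6c.png',cv2.resize(im,(800,480)))
s=snap('top','t6'); im=s['pixels'][140:260,160:360]; cv2.imwrite('pics/t6c.png',cv2.resize(im,(800,480)))
E
```

```text
t 9.25 tcp [507.5 -12.4  87. ] tb [-119.6 -117.6] head 0.913 q [-0.26  0.51  1.65  0.    0.99  0.4 ] F [ 1.  -1.2  0.4] gap 0.188
[ 43.5 -62.1 -12.8] turn 1.03
```

View pics/s6c.png

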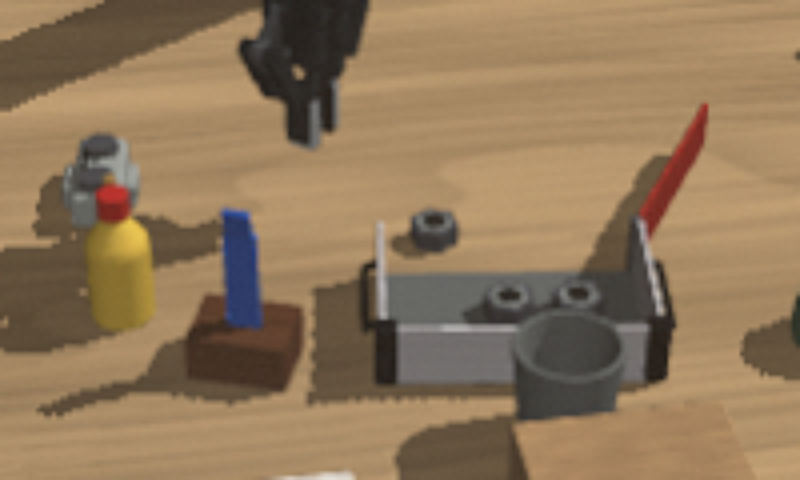

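View pics/t6c.png

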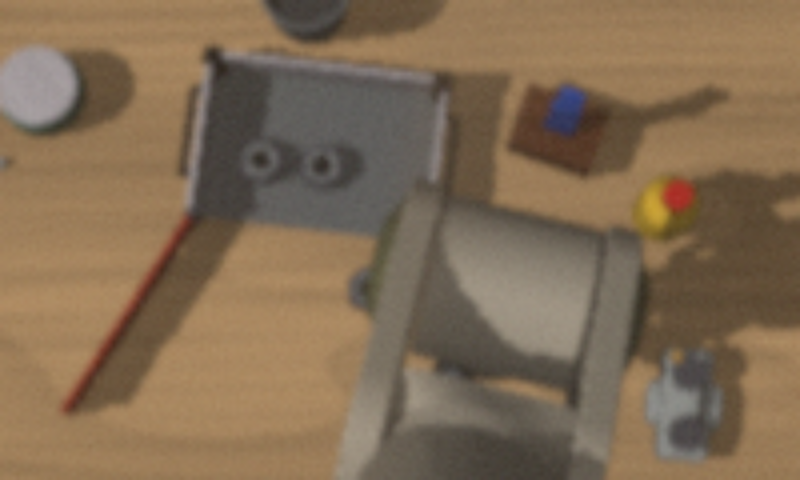

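```bash
python3 - <<'E'
from h import *
s=load('s6')
def P(x,y,z): return atz(s,160+(x+.5)/4-.5,140+(y+.5)/4-.5,z)*1000
for n,x,y in(('n3',436,219),('n2',510,296),('n1',579,294)): p=P(x,y,.014); print(n,p.round(1),T(p).round(1))
s=load('t6')
for n,x,y in(('n2',322,164),('n1',262,160)): p=P(x,y,.014); print(n,p.round(1),T(p).round(1))
E
```

```text
n3 [542.9  62.5  14. ] [-93.2 -39.1]
n2 [631.8  92.3  14. ] [-8.4  0.8]
n1 [636.5 134.4  14. ] [-8.6 43.2]
n2 [632.7  89.6  14. ] [-7.2 -1.7]
n1 [636.5 131.   14. ] [-8.2 39.8]
```

```bash
python3 - <<'E'
from h import *
n=np.array([543.3,60.5]); e=W(-8,-48); d=(e-n)/np.linalg.norm(e-n); hd=np.arctan2(d[1],d[0]); p=n-50*d
print(hd,p)
go((*p,90,hd))
E
```

```text
-0.19864034786324983 [494.28321035  70.3668299 ]
t 9.35 tcp [509.8 -14.7  92.5] tb [-117.  -119.7] head 0.91 q [-0.26  0.5   1.65 -0.    0.99  0.4 ] F [0.5 0.5 0.4] gap 0.192
[ 57.6 -64.5   2.2] turn 1.108
```

Emit:
arm_command(
  plan=[
    [15,-16,2,0.18,0.19],
    [30,-32,2,0.36,0.19],
    [45,-48,2,0.54,0.19],
    [58,-65,2,0.72,0.19],
    [58,-65,2,0.9,0.19],
  ],
)

```text
time_s: 9.98
tcp_pos: [0.4921, 0.0745, 0.0863]
orientation: [-0.0, 1.0, 0.006, -0.001]
contact_force: [-0.4, -0.5, 0.3]
finger_gap: 0.19
```

```bash
python3 - <<'E'
from h import *
go((494.3,70.4,30,-.199))
E
```

```text
t 9.97 tcp [492.1  74.5  86.3] tb [-145.   -33.1] head 0.012 q [-0.09  0.49  1.68  0.    0.97  1.47] F [-0.4 -0.5  0.3] gap 0.19
[ 2.2  4.2 56.3] turn 0.211
```

Emit:
arm_command(
  plan=[
    [2,4,5,0.15,0.19],
    [2,4,25,0.211,0.19],
    [2,4,45,0.211,0.19],
    [2,4,56,0.211,0.19],
    [2,4,56,0.211,0.19],
  ],
)

```text
time_s: 10.6
tcp_pos: [0.4946, 0.0694, 0.0301]
orientation: [-0.0, 0.995, -0.097, -0.001]
contact_force: [-0.1, 0.5, 1.0]
finger_gap: 0.194
```

```bash
python3 - <<'E'
from h import *
n=np.array([543.3,60.5]); e=W(-8,-48); d=(e-n)/np.linalg.norm(e-n); hd=-.199
go((*(n-24*d),30,hd),(*(e-24*d),30,hd))
s=snap('scene','s7'); im=s['pixels'][140:260,160:360]; cv2.imwrite('pics/s7c.png',cv2.resize(im,(800,480)))
E
```

```text
t 10.6 tcp [494.6  69.4  30.1] tb [-142.   -37.9] head -0.195 q [-0.1   0.59  1.73  0.    0.83  1.67] F [-0.1  0.5  1. ] gap 0.194
[25.5 -0.8  0.1] turn 0.004
[ 1.104e+02 -5.000e-01 -1.000e-01] turn 0.004
```

View pics/s7c.png

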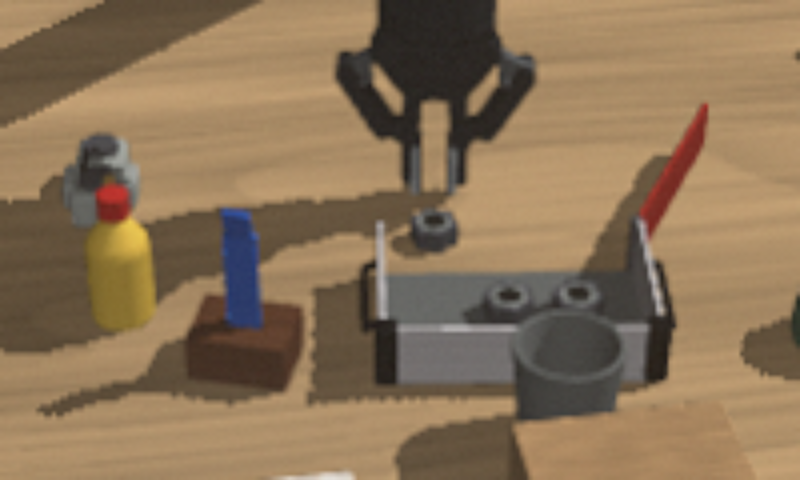

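The fingers are aligned behind nut3 (435,228), so I push it in.

Emit:
arm_command(
  plan=[
    [14,0,0,0.004,0.19],
    [26,-0.5,0,0.004,0.19],
    [40,-0.5,0,0.004,0.19],
    [57,-0.5,0,0.004,0.19],
    [74,-0.5,0,0.004,0.19],
  ],
)

```text
time_s: 11.28
tcp_pos: [0.569, 0.0553, 0.0311]
orientation: [-0.0, 0.995, -0.099, 0.0]
contact_force: [-1.3, 0.4, 0.9]
finger_gap: 0.19
```

Emit:
arm_command(
  plan=[
    [18,0,0,0,0.19],
    [36,0,0,0,0.19],
    [36,0,0,0,0.19],
    [15,0,-3,0,0.19],
    [-30,0,-50,0,0.19],
  ],
)

```text
time_s: 11.9
tcp_pos: [0.5384, 0.0611, 0.0771]
orientation: [-0.0, 0.995, -0.1, -0.002]
contact_force: [0.1, 0.0, 1.8]
finger_gap: 0.19
```

Emit:
arm_command(
  plan=[
    [-30,0,-30,0,0],
    [-90,0,-40,0,0],
    [-130,0,-40,0,0],
    [-130,0,-40,0,0],
    [-130,0,-40,0,0],
  ],
)

```text
time_s: 12.52
tcp_pos: [0.4133, 0.0868, 0.1192]
orientation: [-0.0, 0.995, -0.099, 0.001]
contact_force: [-0.8, -0.6, 0.1]
finger_gap: -0.0
```

```bash
python3 - <<'E'
from h import *
go((510,270,110,-.117),)
s=snap('scene','s8'); im=s['pixels'][140:260,160:360]; cv2.imwrite('pics/s8c.png',cv2.resize(im,(800,480)))
s=snap('top','t8'); im=s['pixels'][140:260,160:360]; cv2.imwrite('pics/t8c.png',cv2.resize(im,(800,480)))
E
```

```text
t 12.53 tcp [413.3  86.8 119.2] tb [-224.8  -30.2] head -0.199 q [-0.08  0.34  1.85 -0.    0.96  1.69] F [-0.8 -0.6  0.1] gap -0.0
[  58.6 -198.8    9.3] turn -0.082
```

View pics/s8c.png

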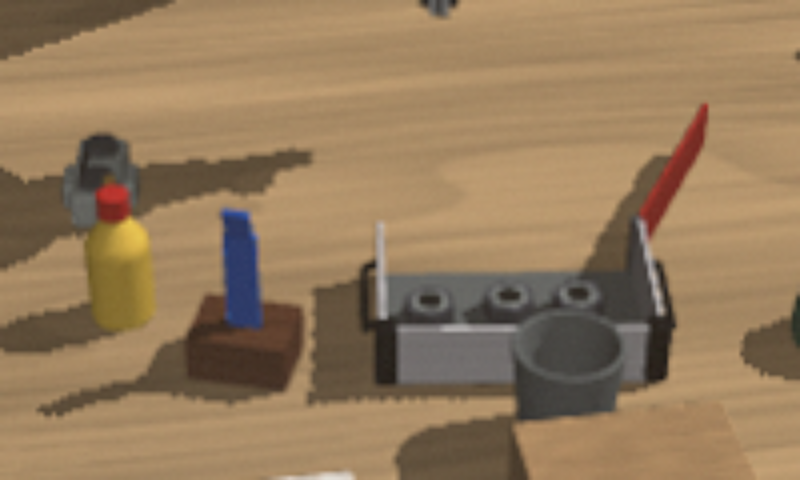

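View pics/t8c.png

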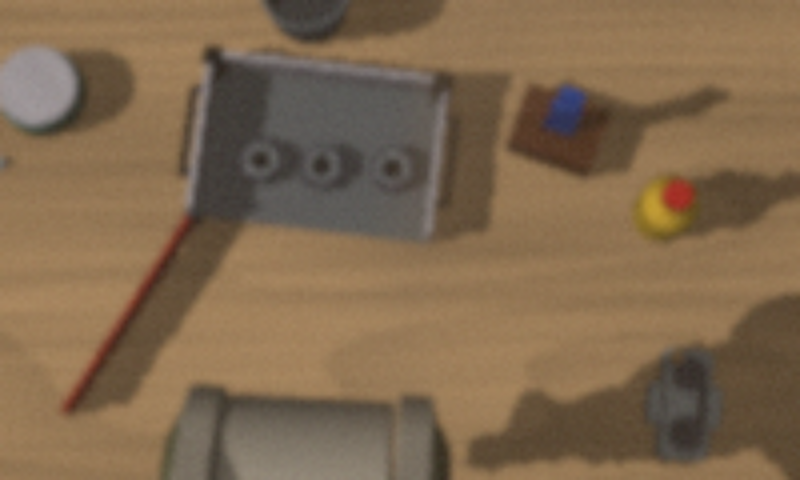

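All three nuts are inside (top crop (262,160), (322,164), (393,167)) and clear of the flap's closing line. The bystanders haven't moved. Next is the flap, with the fingers shut.

```bash
cat >> h.py <<'E'
def fl(th,r=115,c=0):
    f=np.array([-np.sin(th),-np.cos(th)]); o=np.array([-np.cos(th),np.sin(th)])
    q=np.array([-57,79.])+r*f+o*(2+11*abs(np.cos(th))+14.5*abs(np.sin(th))+c)
    return W(*q)
E
python3 - <<'E'
from h import *
s=load('t8')
def P(x,y,z): return atz(s,160+(x+.5)/4-.5,140+(y+.5)/4-.5,z)*1000
for x,y in((261,160),(322,164),(393,167)): print(T(P(x,y,.014)).round(1))
h=T(P(190,217,.037)); t=T(P(68,408,.037)); print(h,t,np.arctan2(-(t-h)[0],-(t-h)[1]))
a=fl(2.04,115,22); print(a); go((*a,110,-.117),(*a,40,-.117))
E
```

```text
[-8.3 40.5]
[-7.2 -1.7]
[ -4.7 -50.7]
[-55.62443184  81.72380608] [-190.06735801  147.54101674] 2.0260530984687106
[519.9942381  274.14239574]
t 12.62 tcp [413.5  86.6 118.8] tb [-224.5  -30.3] head -0.199 q [-0.08  0.34  1.85  0.    0.96  1.69] F [ 0.1 -0.1 -0.5] gap -0.003
[  67.2 -204.9    8.9] turn -0.082
[  67.2 -204.9   78.9] turn -0.082
```

Emit:
arm_command(
  plan=[
    [15,-45,0,-0.04,0],
    [30,-90,0,-0.082,0],
    [45,-135,0,-0.082,0],
    [60,-180,0,-0.082,0],
    [67,-205,5,-0.082,0],
  ],
)

```text
time_s: 13.25
tcp_pos: [0.5204, 0.2765, 0.1134]
orientation: [-0.0, 0.998, -0.058, 0.0]
contact_force: [-0.5, 0.0, -0.0]
finger_gap: 0.002
```

Emit:
arm_command(
  plan=[
    [0,0,0,0,0],
    [0,0,25,0,0],
    [0,0,50,0,0],
    [0,0,72,0,0],
    [0,0,72,0,0],
  ],
)

```text
time_s: 13.88
tcp_pos: [0.5181, 0.2734, 0.0407]
orientation: [0.001, 0.998, -0.059, -0.002]
contact_force: [-0.5, 0.1, 0.0]
finger_gap: 0.005
```

```bash
python3 - <<'E'
from h import *
go((*fl(2.04),40,-.117),*[(*fl(t),40,-.117) for t in np.arange(1.95,-.1,-.13)])
s=snap('scene','s9'); im=s['pixels'][100:250,180:400]; cv2.imwrite('pics/s9c.png',cv2.resize(im,(792,540)))
E
```

```text
t 13.88 tcp [518.1 273.4  40.7] tb [-142.4  167.4] head -0.118 q [ 0.28  0.67  1.47 -0.    1.    1.97] F [-0.5  0.1  0. ] gap 0.005
[-8.1 18.7  0.7] turn -0.001
[-14.1  27.7   0.7] turn -0.001
[-21.3  41.9   0.8] turn -0.001
[-26.6  57.2   0.8] turn -0.001
[-29.7  73.1   0.9] turn -0.001
[-30.8  86.9   0.9] turn -0.001
[-30.3 101.    0.9] turn -0.001
[-28.  115.2   0.9] turn -0.001
[-23.8 129.3   0.9] turn -0.001
[-17.6 143.1   0.9] turn -0.001
[ -9.5 156.1   0.9] turn -0.001
[  0.5 168.1   0.9] turn -0.001
[ 12.2 178.9   0.9] turn -0.001
[ 25.6 188.    0.8] turn -0.001
[ 40.3 195.3   0.8] turn -0.001
[ 56.1 200.5   0.8] turn -0.001
[ 72.7 203.3   0.7] turn -0.001
```

View pics/s9c.png

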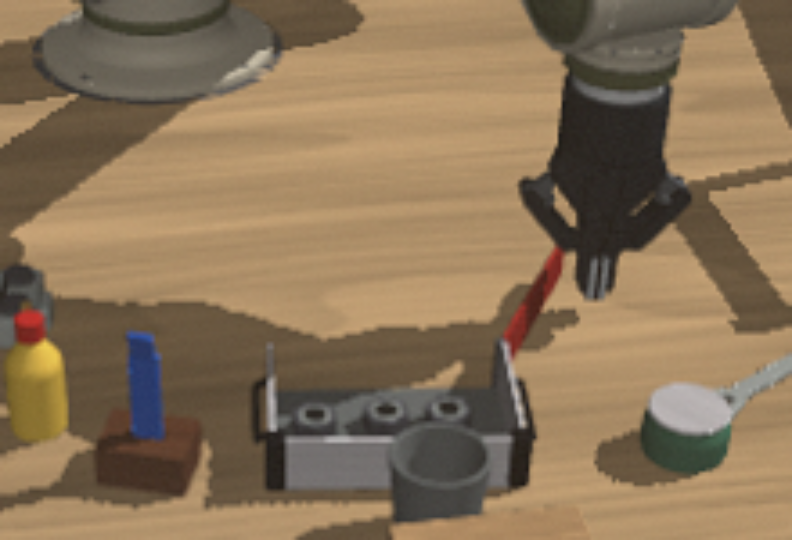

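The shut fingers are on the flap's outer side (tips at (597,295), flap at (540,290)), clear of the tin. I push along the arc.

Emit:
arm_command(
  plan=[
    [-8,19,0,0,0],
    [-14,28,0,0,0],
    [-21,42,0,0,0],
    [-27,57,0,0,0],
    [-30,73,0,0,0],
  ],
)

```text
time_s: 14.55
tcp_pos: [0.4804, 0.205, 0.0426]
orientation: [-0.0, 0.998, -0.058, 0.001]
contact_force: [1.4, 1.5, -0.1]
finger_gap: 0.002
```

```bash
python3 - <<'E'
from h import *
go(*[(*fl(t),40,-.117) for t in np.arange(1.43,-.1,-.13)])
s=snap('scene','s10'); im=s['pixels'][100:250,180:400]; cv2.imwrite('pics/s10c.png',cv2.resize(im,(792,540)))
E
```

```text
t 14.55 tcp [480.4 205.   42.6] tb [-171.8   95.1] head -0.117 q [0.18 0.59 1.66 0.   0.89 1.86] F [ 1.4  1.5 -0.1] gap 0.002
[-1.5 14.5  2.6] turn -0.0
[-1.  28.7  2.6] turn -0.0
[ 1.3 42.9  2.6] turn -0.0
[ 5.5 57.   2.6] turn -0.0
[11.6 70.8  2.6] turn -0.0
[19.7 83.8  2.6] turn -0.0
[29.7 95.9  2.6] turn -0.0
[ 41.4 106.6   2.6] turn -0.0
[ 54.8 115.8   2.6] turn -0.0
[ 69.5 123.1   2.6] turn -0.0
[ 85.3 128.2   2.7] turn -0.0
[101.8 131.1   2.7] turn -0.0
```

View pics/s10c.png

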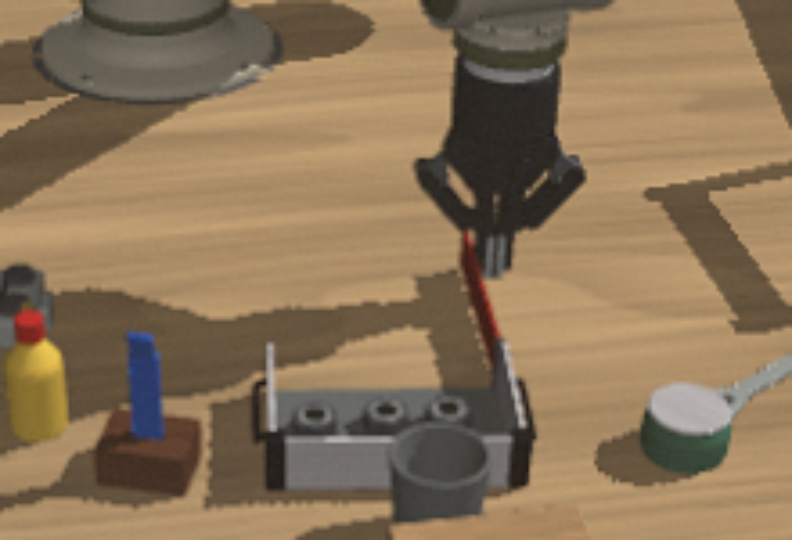

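The flap follows; it is now at about 1.5 rad (468,235)–(495,355). I continue.

Emit:
arm_command(
  plan=[
    [-1.5,14,2,0,0],
    [-1,29,2,0,0],
    [1.5,43,2,0,0],
    [5.5,57,2,0,0],
    [12,71,2,0,0],
  ],
)

```text
time_s: 15.22
tcp_pos: [0.4843, 0.1326, 0.0399]
orientation: [-0.0, 0.998, -0.059, -0.0]
contact_force: [-0.1, 0.5, -0.2]
finger_gap: 0.001
```

```bash
python3 - <<'E'
from h import *
go(*[(*fl(t),40,-.117) for t in np.arange(.78,-.1,-.13)])
E
```

```text
t 15.22 tcp [484.3 132.6  39.9] tb [-159.5   23.6] head -0.117 q [0.03 0.57 1.71 0.   0.85 1.72] F [-0.1  0.5 -0.2] gap 0.001
[ 7.4 12.3 -0.1] turn -0.0
[17.4 24.4 -0.1] turn -0.0
[29.1 35.1 -0.1] turn -0.0
[42.5 44.3 -0.1] turn -0.0
[57.2 51.5 -0.1] turn -0.0
[73.  56.7 -0.1] turn -0.0
[89.6 59.6 -0.1] turn -0.0
```

Emit:
arm_command(
  plan=[
    [7.5,12,0,0,0],
    [17.5,24,0,0,0],
    [29,35,0,0,0],
    [42,44,0,0,0],
    [57,51,0,0,0],
  ],
)

```text
time_s: 15.85
tcp_pos: [0.5356, 0.0756, 0.0398]
orientation: [0.0, 0.998, -0.059, -0.0]
contact_force: [0.4, 0.6, -0.3]
finger_gap: -0.004
```

```bash
python3 - <<'E'
from h import *
go(*[(*fl(t),40,-.117) for t in (.13,0,-.02)])
s=snap('scene','s11'); im=s['pixels'][100:250,180:400]; cv2.imwrite('pics/s11c.png',cv2.resize(im,(792,540)))
E
```

```text
t 15.85 tcp [535.6  75.6  39.8] tb [-102.   -26.9] head -0.117 q [-0.08  0.62  1.6  -0.    0.92  1.61] F [ 0.4  0.6 -0.3] gap -0.004
[15.4  6.2 -0.2] turn -0.0
[32.   9.  -0.2] turn -0.0
[34.   9.3 -0.2] turn -0.0
```

View pics/s11c.png

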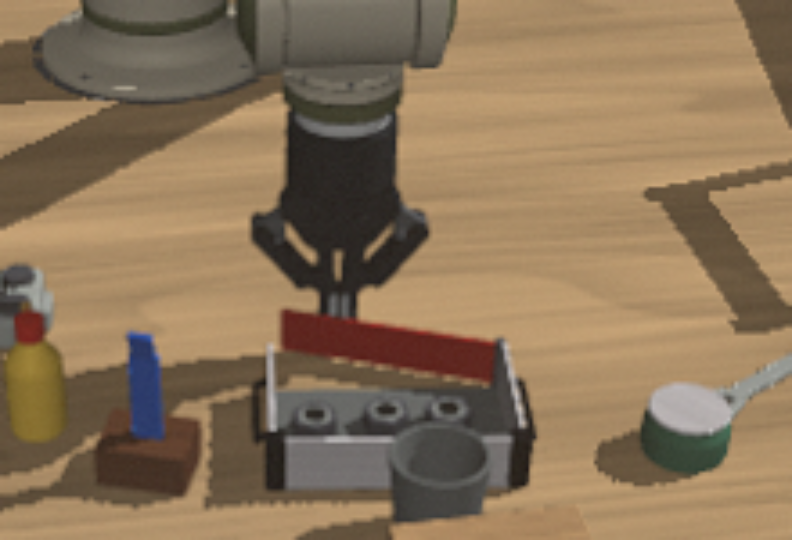

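The flap is nearly shut, with its free edge at (283,335). I finish the push slowly.

Emit:
arm_command(
  plan=[
    [8,3,0,0,0],
    [15,6,0,0,0],
    [22,8,0,0,0],
    [28,9,0,0,0],
    [32,9,0,0,0],
  ],
)

```text
time_s: 16.52
tcp_pos: [0.5657, 0.0636, 0.0399]
orientation: [0.0, 0.998, -0.059, 0.0]
contact_force: [-1.3, -0.5, -0.3]
finger_gap: -0.0
```

```bash
python3 - <<'E'
from h import *
go(*[(*fl(t),40,-.117) for t in (0,-.02)])
s=snap('scene','s12'); im=s['pixels'][100:250,180:400]; cv2.imwrite('pics/s12c.png',cv2.resize(im,(792,540)))
E
```

```text
t 16.52 tcp [565.7  63.6  39.9] tb [-70.6 -35.4] head -0.117 q [-0.1   0.65  1.52 -0.    0.97  1.59] F [-1.3 -0.5 -0.3] gap -0.0
[ 0.6  0.6 -0.1] turn -0.0
[ 2.6  0.8 -0.1] turn -0.0
```

View pics/s12c.png

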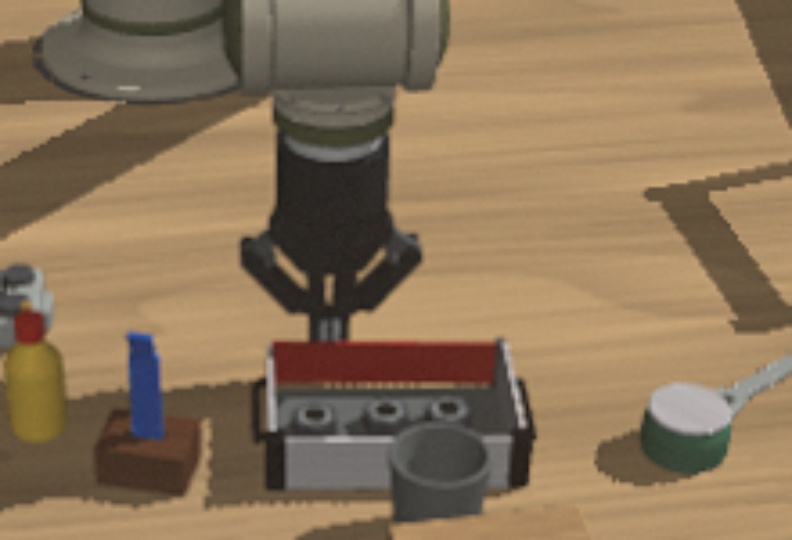

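The flap looks shut. I press until a stop shows in the force, in small steps.

Emit:
arm_command(
  plan=[
    [1,0,0,0,0],
    [2,0,0,0,0],
    [3,0,0,0,0],
    [3,0,0,0,0],
  ],
)

```text
time_s: 17.08
tcp_pos: [0.5684, 0.0633, 0.0399]
orientation: [-0.0, 0.998, -0.059, 0.0]
contact_force: [0.8, -0.3, 0.2]
finger_gap: 0.002
```

Emit:
arm_command(
  plan=[
    [1,0,0,0,0],
    [2,0,0,0,0],
    [2,0,0,0,0],
  ],
)

```text
time_s: 17.45
tcp_pos: [0.5697, 0.0631, 0.0398]
orientation: [0.0, 0.998, -0.059, -0.001]
contact_force: [-5.4, -0.1, 3.4]
finger_gap: -0.0
```

Emit:
arm_command(
  plan=[
    [1,0,0,0,0],
    [2,0,0,0,0],
    [2,0,0,0,0],
  ],
)

```text
time_s: 17.82
tcp_pos: [0.57, 0.0631, 0.0397]
orientation: [0.0, 0.998, -0.058, -0.003]
contact_force: [-13.3, -0.3, 8.7]
finger_gap: 0.0
```

```bash
python3 - <<'E'
from h import *
go((*fl(0),40,-.117))
E
```

```text
t 17.82 tcp [570.   63.1  39.7] tb [-66.3 -35.4] head -0.117 q [-0.1   0.66  1.5  -0.    0.98  1.59] F [-13.3  -0.3   8.7] gap 0.0
[-3.7  0.6 -0.2] turn 0.0
```

The stop is reached: force rises to 13 N with no further motion. I back off straight and rise.

Emit:
arm_command(
  plan=[
    [-15,0,0,0,0],
    [-45,0,0,0,0],
    [-80,0,-30,0,0],
    [-110,0,-80,0,0],
    [-140,0,-120,0,0],
  ],
)

```text
time_s: 18.45
tcp_pos: [0.433, 0.0792, 0.1616]
orientation: [-0.0, 0.998, -0.059, 0.001]
contact_force: [0.4, -0.2, -0.2]
finger_gap: 0.0
```

```bash
python3 - <<'E'
from h import *
go()
s=snap('top','t13'); im=s['pixels'][140:260,160:360]; cv2.imwrite('pics/t13c.png',cv2.resize(im,(800,480)))
s=snap('scene','s13'); im=s['pixels'][100:250,180:400]; cv2.imwrite('pics/s13c.png',cv2.resize(im,(792,540)))
E
```

```text
t 18.45 tcp [433.   79.2 161.6] tb [-204.2  -35.3] head -0.117 q [-0.09  0.3   1.74  0.    1.1   1.6 ] F [ 0.4 -0.2 -0.2] gap 0.0
```

View pics/t13c.png

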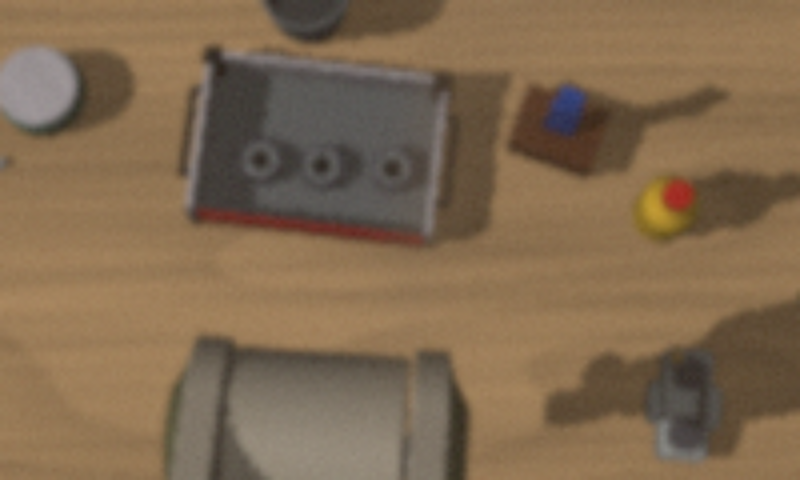

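View pics/s13c.png

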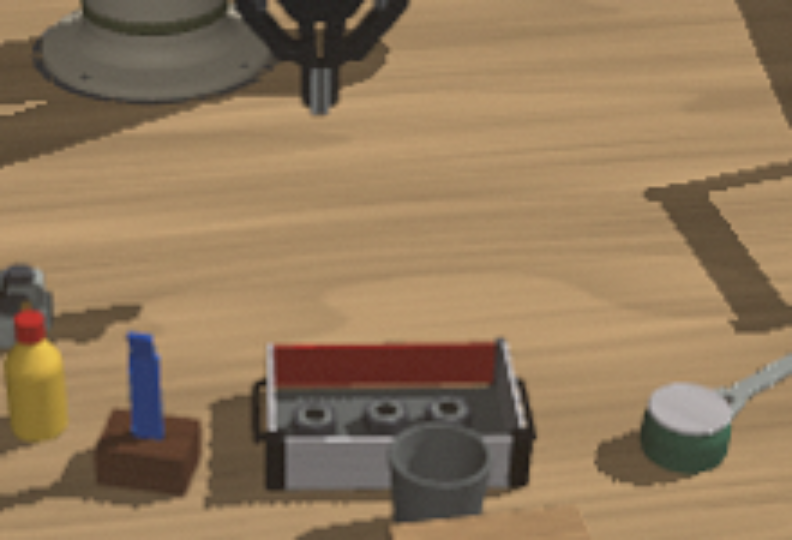

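The top view shows the flap from (195,213) to (425,240). Its slope of 0.117 matches the back wall's 0.112, so it is flush with the front. The three nuts are inside, the gripper is clear and the bystanders are unmoved. I hand in the job.

```bash
python3 -c "
from plant import robot
print(robot.close_job())"
```

```text
the job is handed in; nothing more can be done
None
```

I swept all three nuts into the toolbox by pushing them flat with the fingertips. I then pushed the red flap shut with the closed fingers, backed off and raised the gripper clear. The job was handed in at about 18.6 s of the 72 s; no verdict was reported.

Last checks:
- **Nuts:** seen from the top before the flap was shut, they lay at toolbox x/y of about (-8, 40), (-7, -2) and (-5, -51) mm. They show at the same pixels afterwards. The two cameras disagreed by about 3 mm in y, well inside the limits.
- **Flap:** I pressed it until the force rose to about 13 N with no further motion, so it was against its stop. In the top picture it lies parallel to the back wall. The stop came about 4 mm deeper than my pose estimate, most likely from calibration or finger-size error.
- **Bystanders:** the lever, holder, oil bottle, caliper, tin and cup look unmoved in the last pictures. I compared them by eye and did not measure them. The spanner is mostly outside the last crops, but the arm never came near it.
- **Robot:** it touches nothing and the force reading is back to noise level.

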